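# Drive home the battery-hatch screw of an upturned portion scale

## Robot

A 7-joint arm with a two-finger parallel gripper is mounted at the origin on the work surface; the furniture and walls round the work are solid. World frame = base frame: x ahead of the robot, y to its left, z up, the work surface at z = 0. Lengths are in m, angles in degrees, forces in N, time in s.
With the tool pointing down it reaches from about 0.425 to 0.875 m from the base axis. Payload 4.7 kg.
Tool frame: the origin (TCP) lies between the finger pads; the fingertips stand 8 mm ahead of it and the grasp point (between the pads) lies 11 mm behind it (env.tip_extent is the distance from the TCP to the fingertips, in m); z points along the fingers, y is the line along which they close (so a half turn about z gives the same grasp; the last joint's range is limited). The gripper opens to 87 mm and grips with 3 to 60 N. Pads are 19 mm wide; open, the fingers measure 117 mm over their backs; the gripper's body (75 mm by 190 mm) begins 51 mm behind the grasp point.
Start: joints at [-72.588, 18.392, -4.016, 83.108, 1.295, 78.541, -3.26], TCP at [0.186, 0.623, 0.231] pointing down, gripper open.
Joint ranges: [-163.93, 163.93], [-17.29, 119.83], [-79.2, 71.16], [3.27, 140.29], [-89.18, 269.18], [5.43, 117.66], [-154.24, 154.24]. Speed limits (degrees/s): [147.25, 147.25, 180, 180, 180, 180, 180].

## Interface

Orientations are given as [roll, pitch, yaw] about the fixed x, y, z axes, in that order (R = Rz(yaw) Ry(pitch) Rx(roll)).
In Python, from cell import sensors, vision, workorder, env gives the robot as it stands.
- The arm moves only by the tool drive_tool, never from a script. Its argument "moves" is a list of rows, each an object of numbers: "x", "y", "z": the shift along the tool's x, y, z in mm; "rx", "ry", "rz": the turn, a rotation vector about the tool's x, y, z in rad; "fingers": the closure, from -1 (fully open) to 1 (shut). In form: [{"x": .., "y": .., "z": .., "rx": .., "ry": .., "rz": .., "fingers": ..}, ...]. A call has 1 to 20 rows; each row is the pose to reach, as a shift and turn from the pose commanded when the call began, along the tool's axes at that moment; what a row does not reach only later rows make up. A row lasts 1/8 s, in which the tool goes at most 62.5 mm and 10.7 degrees, less where a joint would pass 70% of its speed; a pose out of reach is approached as far as the arm can. A call with a gripper value outside its range is refused whole. The fingers move at their own pace and stop on an object; "force" is the grip in N (left out, the last holds). Time passes only in rows, so rows that repeat a pose let the fingers close. It gives the time, the measured TCP pose, the force, the opening and the grip force at its end, in the units of the state.
- sensors.get_obs(): the state, without advancing time (a new reading comes with each control period).
- vision.read_camera(name): name is "scene" or "top"; returns a dict with "image" (400x640x3 uint8, red, green, blue), "fx", "fy", "cx", "cy" (pixels), "k1" (the pictures are not rectified: a ray, as slopes to the right and down, at radius r is drawn at 1 + k1 r^2 times it, then the intrinsics apply), "R" (3x3) and "t" (3): a world point X has camera coordinates R X + t. Camera axes: x right, y down, z forward; pixel columns grow to the right and rows downward; lengths in m; the calibration is good to about 2 mm. A picture is of the moment at which its call begins. There is no depth.
- workorder.sign_off(): hands the job in; it is judged then, once.
The state is a dict: "time_s": time; "qpos": joint angles; "joint_velocities": joint speeds; "effort": joint torques, N m; "tool_pos": TCP position; "tool_rot": TCP orientation; "force": force on the tool from outside, world axes, zero at the start; "wrist_torque": the same for the moment, N m; "grip_width": finger opening in m; "grasp_force": force on a finger pad.
Only numpy, scipy, OpenCV 4.12 (cv2) and the standard library are available. Lean on these libraries where they do the work, as an engineer would, in place of code of your own. Each camera call takes 0.05 s, during which the arm holds its last target. There are 200 camera calls.

## Task

The portion scale lies face down and the big brass screw of its battery hatch still stands proud. Take the orange screwdriver from its wooden stand, press its blade into the screw's slot and, keeping it pressed in, turn the screw clockwise until its head is fully home, flush with the hatch; then put the screwdriver back upright in the stand, down on its guard, and let go. Work the screw with the screwdriver only, keep the gripper off the scale, and leave the jars and the shaker where they stand.

Things in the scene. Friction and masses are not known exactly. Their poses are not given: they have to be found in the camera images.
- scale: Portion scale lying face down, fixed: white plastic box 125 (x) x 165 (y) x 44 high on a steel platter 131 x 171, rubber feet 5 high at the corners of its upturned face. A grey hatch plate 60 x 110, its top at z = 47, holds the screw in a round well 36 wide, 15 deep. Origin: centre of the underside, on the table; z up. The screw's upright axis is at x = 25, y = 0 of this frame.
- screw (a joint): How far the screw has gone down, m: 0 = head 8 mm proud of the hatch, 0.008 = home against its hard stop, head flush. Starts at 0 to 0.003. Turning clockwise seen from above lowers it 2 mm per radian (home is 2.5 to 4 rad away). It takes about 0.08 N m plus friction, cannot be pushed in without turning and stays where it is left.
- screw_top (a point): Centre of the top face of the brass screw head, 32 in diameter; sinks with the screw but does not turn with it (its axes are the scale's). One V slot runs straight across the head through the axis: 11 wide at the top, 4.2 at its flat floor, 6 deep. Its direction is random and not given: see it, or feel for it (the blade drops 6 mm in).
- screw_axis (a point): Centre of the well's mouth, fixed on the scale at the hatch's top, 47 above the table; the head's top comes here when home. The slot's slippery walls lean 30 degrees from upright: unless the blade is pushed down with some 6 to 12 N while it turns, it rides up the walls and out.
- driver: Screwdriver standing upright in the stand, 0.15 kg, 129 long. Origin: centre of the blade's tip edge; z runs up the shank. Blade 18 wide along x, 3 thick (y) at the tip, faces leaning 30 degrees to 11 thick at 7 above it. Shank 14 thick; black guard disc, 40 in diameter, z = 60 to 66; orange square handle 30 x 30, flats across x and y, z = 66 to 128. A black bar on its top runs along x.
- driver_tip (a point): Centre of the blade's tip edge (the origin of the driver).
- driver_grip (a point): On the driver's axis, 100 above the tip: middle of the handle, where to grip it across two flats.
- stand: Wooden tool stand, fixed: block 74 x 74 x 66 high. Origin: centre of the underside, on the table. Upright round hole 27 wide, 63 deep in the middle of its top with a 3 mm chamfer; the screwdriver hangs in it by its guard disc, tip 6 above the table.
- stand_top (a point): Centre of the hole's mouth, at the stand's top face, 66 above the table.
- honey: Honey jar with red lid, 58 x 62 x 86 high, bystander. Origin: centre of its foot.
- shaker: Grey salt shaker, 44 in diameter, 90 high, bystander. Origin: centre of its foot.
- spice: Spice jar with black cap, 41 in diameter, 105 high, bystander. Origin: centre of its foot.
Not all that is in view belongs to the job. Leave any pink or white look-alike of the driver alone.

How it is judged (in metres and radians):
On the way, in this order (a step that is already met when the one before it is completed fails the run):
1. the screwdriver's blade is seated in the slot of the raised screw and pressed in (horizontal distance between driver_tip and screw_top below 0.008 m and z of driver_tip in the frame of screw_top below -0.0035 m and contact force between driver and scale above 2 N and value of joint screw below 0.0065 m), for 0.2 s.
2. the screw is driven home with the blade in its slot (value of joint screw above 0.0065 m and z of driver_tip in the frame of screw_top below 0 m and horizontal distance between driver_tip and screw_top below 0.01 m), for 0.1 s.
At the end, for the whole second after the job is handed in: The screw is home (at most 1.5 mm short of its stop, head flush with the hatch) and the screwdriver stands released and at rest in the stand: tip within 10 mm of the stand's axis and under 10 mm above the table, upright within 0.1 rad (value of joint screw above 0.0065 m and horizontal distance between driver_tip and stand below 0.01 m and z of driver_tip in the frame of stand below 0.01 m and angle between driver's own z axis and vertical below 0.1 rad and linear speed of driver below 0.02 m/s and angular speed of driver below 0.2 rad/s); the robot touches nothing.
It fails at once if the gripper or arm touches the scale (contact force between any of the fingers, the arm and scale above 2 N).
It fails at once if a jar or the shaker is shifted by more than 20 mm or tipped (distance of any of honey, shaker, spice from where it was at the start of the episode above 0.02 m or angle between any of honey, shaker, spice's own z axis and vertical above 0.3 rad).
It also fails if it takes over 72 s, if anything falls off the work surface, if the arm or the gripper's body presses on something with over 40 N, if the wrist force passes 120 N, or if a joint passes its speed limit or range.

## Working session

There is one attempt and no reset: what is moved stays moved. The work goes in short steps, Python scripts to look and compute and a tool call to move; the robot and the scene stay as the last step left them, time stands still between calls to the robot, and variables do not carry over. Pictures are saved under pics/ and viewed, at most 10 in all, crops included, and the job is handed in when it is done.

Besides the shell and the picture viewer there is one more tool, called after "Call:" by a JSON object that holds its "op" and its "data", one argument or row to a line. drive_tool: Moves the arm, as the interface text tells. Its arguments: {"type":"object","properties":{"moves":{"type":"array"},"force":{"type":"number"}},"required":["moves"]}

```bash
mkdir -p pics
cat > h.py <<'E'
import numpy as np, cv2
from cell import sensors, vision, workorder, env
def cam(n,name=None):
    c=vision.read_camera(n)
    if name: cv2.imwrite('pics/'+name,cv2.cvtColor(c['image'],cv2.COLOR_RGB2BGR))
    return c
def K(c): return np.array([[c['fx'],0,c['cx']],[0,c['fy'],c['cy']],[0,0,1.]]),np.array([c['k1'],0,0,0.])
def at_z(c,uv,z):
    k,d=K(c); s=cv2.undistortPoints(np.array([[uv]],float),k,d)[0,0]
    R=np.array(c['R']);t=np.array(c['t']); o=-R.T@t; r=R.T@np.array([s[0],s[1],1])
    return o+r*(z-o[2])/r[2]
def proj(c,X):
    k,d=K(c); R=np.array(c['R'],float)
    return cv2.projectPoints(np.array(X,float).reshape(-1,1,3),cv2.Rodrigues(R)[0],np.array(c['t'],float),k,d)[0][:,0]
E
python3 - <<'E'
from h import *
a=cam('scene','s0.png'); b=cam('top','t0.png')
for c in(a,b): print(c['fx'],c['k1'],-np.array(c['R']).T@c['t'],np.array(c['R'])[2])
print(sensors.get_obs())
E
```

```text
446.6588301479018 -0.02441543002678245 [-0.47773274  0.85765396  0.69301446] [ 0.7093838  -0.54916    -0.44181209]
371.1127328691964 -0.07278279542979033 [0.43079395 0.08552012 0.97980433] [ 8.56300319e-02 -4.58596926e-04 -9.96326898e-01]
{'time_s': 0.1, 'qpos': array([-72.58947209,  18.43514107,  -4.01673502,  83.16531865,
         1.2952523 ,  78.5412612 ,  -3.25886081]), 'joint_velocities': array([-0.06403465, -0.10302075, -0.0280554 , -0.15083911, -0.07702056,
       -0.04529622, -0.01272627]), 'effort': array([ 5.72100055e-05, -4.92567229e+01, -4.05455818e-01, -3.13402247e+01,
       -6.39970810e-02,  3.93875130e-02,  7.37374671e-05]), 'tool_pos': array([0.18562913, 0.62244623, 0.22959004]), 'tool_rot': array([-1.79903527e+02,  5.20843360e-03,  1.63401345e+02]), 'force': array([ 0.61771609, -0.35645957, -0.80484457]), 'wrist_torque': array([ 0.08011579, -0.01213714,  0.0314397 ]), 'grasp_force': 0.0, 'grip_width': 0.08707633962412448}
```

View pics/s0.png

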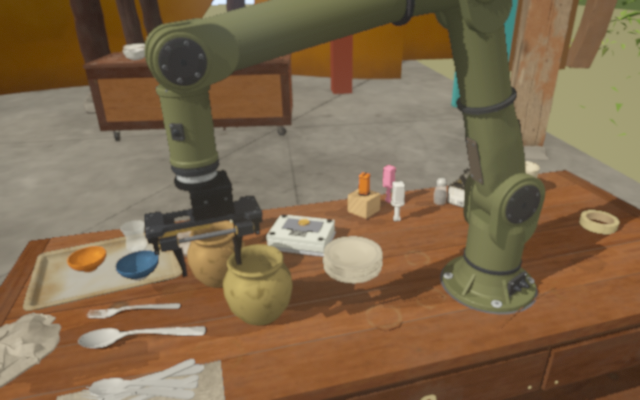

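View pics/t0.png

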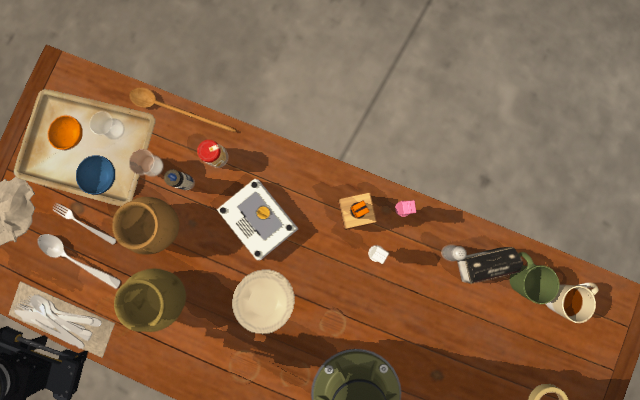

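The scene shows the orange handle standing in the wooden stand at (364,184). The pink look-alike is at (389,182) and the white one at (398,195), and the scale is at (302,232). In the top view, the candidates are orange in the stand (360,210), pink (405,208) and white (378,254). The other orange thing is a bowl (65,132). I choose (360,210).

Run:
```python
from h import *
b=cv2.imread('pics/t0.png')
A=cv2.resize(b[170:270,210:310],None,fx=6,fy=6,interpolation=cv2.INTER_CUBIC)
B=cv2.resize(b[185:235,330:383],None,fx=12,fy=12,interpolation=cv2.INTER_CUBIC)
cv2.imwrite('pics/cA.png',A); cv2.imwrite('pics/cB.png',B)
```

```text
(no output)
```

View pics/cA.png

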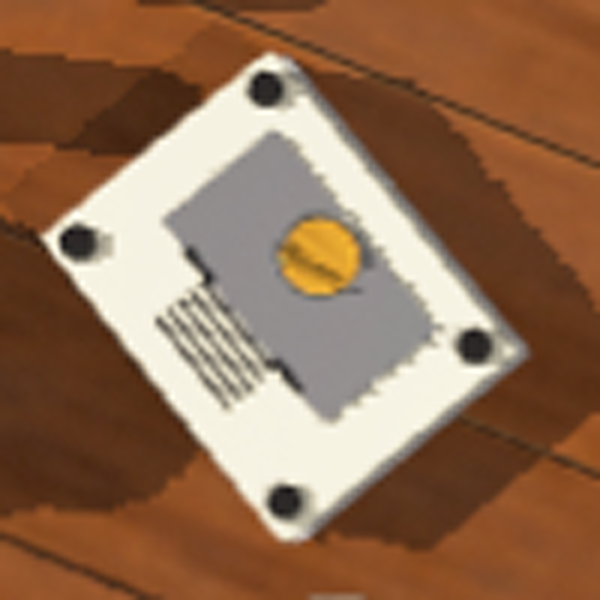

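View pics/cB.png

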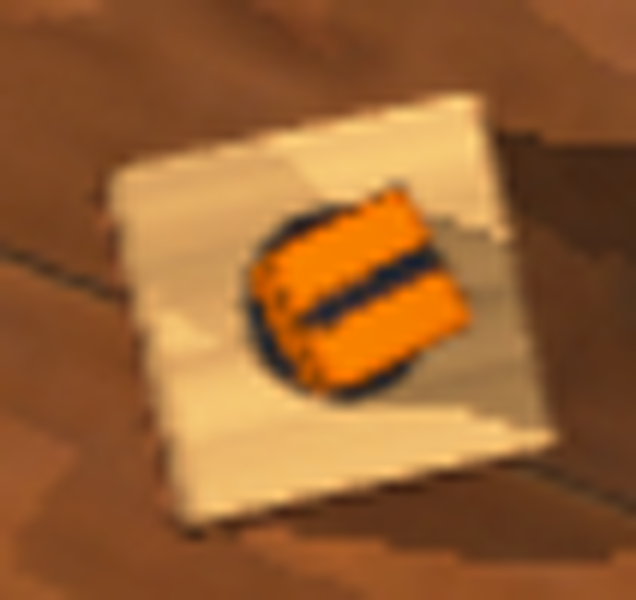

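Crop A shows the screw centred at crop (320,257), with its slot running from about (285,246) to (350,284). The four feet are at (267,88), (78,242), (475,346) and (286,501). Crop B confirms the orange square handle with a black bar from (300,318) to (438,258), sitting in the stand.

Run:
```python
from h import *
b=cam('top')
pA=lambda u,v,z: at_z(b,(210+(u+.5)/6-.5,170+(v+.5)/6-.5),z)
pB=lambda u,v,z: at_z(b,(330+(u+.5)/12-.5,185+(v+.5)/12-.5),z)
np.set_printoptions(precision=4,suppress=True)
f=[pA(*p,.049) for p in[(267,88),(78,242),(475,346),(286,501)]]
print('feet',*f); 
ctr=np.mean(f,0); ex=(f[0]+f[2]-f[1]-f[3])[:2]; yaw=np.degrees(np.arctan2(ex[1],ex[0]))
print('ctr',ctr,'yaw',yaw,'d',[np.linalg.norm(f[i]-f[j]) for i,j in[(0,1),(0,2)]])
print('axis pred',ctr[:2]+.025*ex/np.linalg.norm(ex))
print('screw',pA(320,257,.053))
s=pA(345,281,.05)-pA(285,247,.05); print('slot',np.degrees(np.arctan2(s[1],s[0])))
c=[pB(*p,.066) for p in[(112,170),(478,98),(553,438),(188,522)]]
print('stand',*c,np.mean(c,0)); e=c[1]-c[0];print(np.degrees(np.arctan2(e[1],e[0])))
h=[pB(*p,.134) for p in[(398,190),(470,312),(320,392)]]
print('handle',*h,(h[0]+h[2])/2)
q=pB(438,258,.134)-pB(300,318,.134);print('bar',pB(369,288,.134),np.degrees(np.arctan2(q[1],q[0])),np.linalg.norm(q))
for n,uv,z in(('honey',(208,152),.086),('shaker',(454,253),.09),('pink',(405,208),.13),('white',(377,254),.13),('spice',(170,177),.105)): print(n,at_z(b,uv,z))
```

```text
feet [0.544  0.2537 0.049 ] [0.4799 0.3335 0.049 ] [0.4345 0.1665 0.049 ] [0.3711 0.2457 0.049 ]
ctr [0.4574 0.2498 0.049 ] yaw -51.285192191096826 d [np.float64(0.10233149091745647), np.float64(0.14000617709109872)]
axis pred [0.473  0.2303]
screw [0.4722 0.2306 0.053 ]
slot -119.98567877313015
stand [0.5031 0.0407 0.066 ] [ 0.517  -0.0351  0.066 ] [ 0.4467 -0.0489  0.066 ] [0.4306 0.0264 0.066 ] [ 0.4744 -0.0042  0.066 ]
-79.6162078532737
handle [ 0.4932 -0.0104  0.134 ] [ 0.4697 -0.0236  0.134 ] [0.4549 0.0053 0.134 ] [ 0.474  -0.0026  0.134 ]
bar [ 0.4745 -0.0045  0.134 ] -67.37358698541944 0.028756260915155325
honey [0.6211 0.3616 0.086 ]
shaker [ 0.3667 -0.2328  0.09  ]
pink [ 0.4746 -0.1081  0.13  ]
white [ 0.3707 -0.0408  0.13  ]
spice [0.5577 0.4477 0.105 ]
```

```bash
cat >> h.py <<'E'
from scipy.spatial.transform import Rotation as Ro
def rel(*targets):
    "targets: x,y,z (m), yaw deg, tool down -> rows in tool axes (mm, rad)"
    o=sensors.get_obs(); R0=Ro.from_euler('xyz',o['tool_rot'],degrees=True)
    print('now',o['time_s'],o['tool_pos'].round(4),o['tool_rot'].round(2),'q',o['qpos'].round(1),'F',o['force'].round(2),'T',o['wrist_torque'].round(3),'w',round(o['grip_width'],4),round(o['grasp_force'],1))
    for x,y,z,w in targets:
        d=R0.inv().apply(np.array([x,y,z])-o['tool_pos'])*1000
        r=(R0.inv()*Ro.from_euler('xyz',[180,0,w],degrees=True)).as_rotvec()
        print(d.round(1),r.round(3))
E
python3 - <<'E'
from h import *
rel((.45,.3,.2,115),(.4745,-.0043,.19,115))
E
```

```text
now 0.15 [0.1857 0.6225 0.2297] [-179.91    0.    163.4 ] q [-72.6  18.4  -4.   83.2   1.3  78.5  -3.3] F [0.51 0.36 0.04] T [ 0.004 -0.011 -0.052] w 0.087 0.0
[-345.5 -233.5   30.1] [-0.001  0.001  0.845]
[-455.9 -518.1   40.5] [-0.001  0.001  0.845]
```

Call:
{"op": "drive_tool", "data": {
  "moves": [
    {"x": -345,"y": -233,"z": 20,"rz": 0.845},
    {"x": -345,"y": -233,"z": 20,"rz": 0.845},
    {"x": -345,"y": -233,"z": 20,"rz": 0.845},
    {"x": -345,"y": -233,"z": 20,"rz": 0.845},
    {"x": -345,"y": -233,"z": 20,"rz": 0.845},
    {"x": -345,"y": -233,"z": 20,"rz": 0.845},
    {"x": -345,"y": -233,"z": 20,"rz": 0.845},
    {"x": -345,"y": -233,"z": 20,"rz": 0.845},
    {"x": -456,"y": -518,"z": 40,"rz": 0.845},
    {"x": -456,"y": -518,"z": 40,"rz": 0.845},
    {"x": -456,"y": -518,"z": 40,"rz": 0.845},
    {"x": -456,"y": -518,"z": 40,"rz": 0.845},
    {"x": -456,"y": -518,"z": 40,"rz": 0.845},
    {"x": -456,"y": -518,"z": 40,"rz": 0.845},
    {"x": -456,"y": -518,"z": 40,"rz": 0.845},
    {"x": -456,"y": -518,"z": 40,"rz": 0.845}
  ]
}}

```text
invalid input at $.moves[0]: expected keys x, y, z, rx, ry, rz, fingers
```

Run:
```python
from h import *
c=cam('scene')
rel((.4745,-.0043,.095,115))
I=cv2.cvtColor(c['image'],cv2.COLOR_RGB2BGR)
print(proj(c,[[.4745,-.0043,.134],[.4745,-.0043,.066]]))
cv2.imwrite('pics/s1.png',cv2.resize(I[130:230,310:440],None,fx=6,fy=6,interpolation=cv2.INTER_CUBIC))
```

```text
now 0.2 [0.1857 0.6226 0.2299] [-1.7993e+02  1.0000e-02  1.6340e+02] q [-72.6  18.4  -4.   83.1   1.3  78.5  -3.3] F [ 0.18 -0.85 -0.19] T [ 0.007 -0.001 -0.032] w 0.0868 0.0
[-455.9 -518.1  135.5] [-0.001  0.001  0.845]
[[363.01116353 173.98239794]
 [362.57637067 193.52834815]]
```

View pics/s1.png

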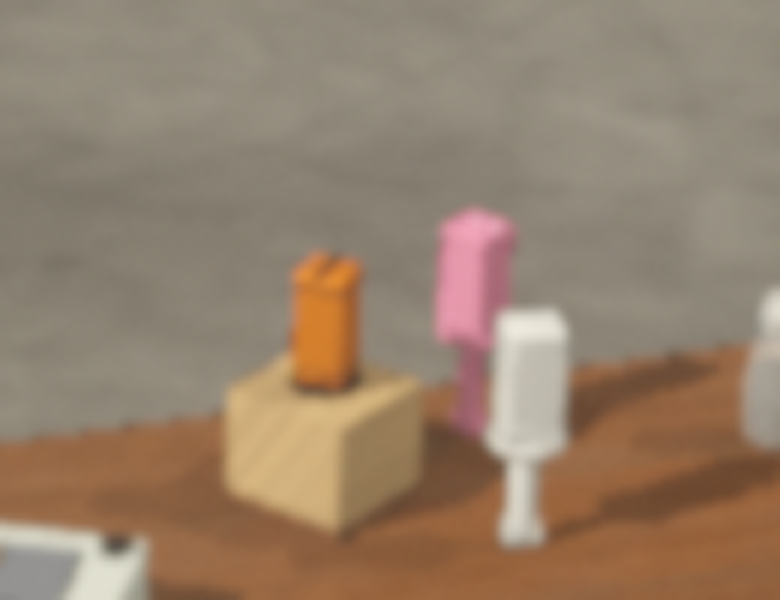

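The orange driver's top is at crop (328,268), 2 px from where I projected it. The pink and white look-alikes stand clear of it. The move was refused because each row needs every key, so I'm resending it.

Call:
{"op": "drive_tool", "data": {
  "moves": [
    {"x": -345,"y": -233,"z": 20,"rx": 0,"ry": 0,"rz": 0.845,"fingers": -1},
    {"x": -345,"y": -233,"z": 20,"rx": 0,"ry": 0,"rz": 0.845,"fingers": -1},
    {"x": -345,"y": -233,"z": 20,"rx": 0,"ry": 0,"rz": 0.845,"fingers": -1},
    {"x": -345,"y": -233,"z": 20,"rx": 0,"ry": 0,"rz": 0.845,"fingers": -1},
    {"x": -345,"y": -233,"z": 20,"rx": 0,"ry": 0,"rz": 0.845,"fingers": -1},
    {"x": -345,"y": -233,"z": 20,"rx": 0,"ry": 0,"rz": 0.845,"fingers": -1},
    {"x": -345,"y": -233,"z": 20,"rx": 0,"ry": 0,"rz": 0.845,"fingers": -1},
    {"x": -456,"y": -518,"z": 40,"rx": 0,"ry": 0,"rz": 0.845,"fingers": -1},
    {"x": -456,"y": -518,"z": 40,"rx": 0,"ry": 0,"rz": 0.845,"fingers": -1},
    {"x": -456,"y": -518,"z": 40,"rx": 0,"ry": 0,"rz": 0.845,"fingers": -1},
    {"x": -456,"y": -518,"z": 40,"rx": 0,"ry": 0,"rz": 0.845,"fingers": -1},
    {"x": -456,"y": -518,"z": 40,"rx": 0,"ry": 0,"rz": 0.845,"fingers": -1},
    {"x": -456,"y": -518,"z": 40,"rx": 0,"ry": 0,"rz": 0.845,"fingers": -1},
    {"x": -456,"y": -518,"z": 40,"rx": 0,"ry": 0,"rz": 0.845,"fingers": -1}
  ]
}}

```text
time_s: 1.95
tool_pos: [0.4747, -0.0033, 0.1906]
tool_rot: [180.0, -0.0, 115.0]
force: [-0.0, 0.4, 0.1]
grip_width: 0.087
grasp_force: 0.0
```

Run:
```python
from h import *
a=cam('scene');b=cam('top')
rel((.4745,-.0043,.095,115))
for n,ua,ub in(('pink',(389.7,166.2),(405,208)),('white',(310+535/6,130+318/6),(377,254)),('drv',(364.7,174.7),(360.7,209))):
    z=min(np.arange(.06,.25,.002),key=lambda z:np.linalg.norm(proj(a,[at_z(b,ub,z)])[0]-ua)); print(n,z,at_z(b,ub,z),proj(a,[at_z(b,ub,z)])[0]-ua)
```

```text
now 2.05 [ 0.4747 -0.0022  0.1905] [-1.8000e+02 -2.0000e-02  1.1513e+02] q [-35.1  -2.9  31.5 111.3   1.6  71.2  21. ] F [-0.4   0.13  0.36] T [-0.076  0.039  0.01 ] w 0.0871 0.0
[-1.8 -1.  95.5] [-0.    -0.     0.002]
pink 0.13200000000000006 [ 0.47444704 -0.1075957   0.132     ] [-2.93417896  0.30000582]
white 0.12800000000000006 [ 0.37051929 -0.04114603  0.128     ] [-4.06114784  0.37344664]
drv 0.13200000000000006 [ 0.47358471 -0.00561696  0.132     ] [-1.19171601 -0.14725195]
```

Call:
{"op": "drive_tool", "data": {
  "moves": [
    {"x": -2,"y": -1,"z": 50,"rx": 0,"ry": 0,"rz": 0,"fingers": -1},
    {"x": -2,"y": -1,"z": 80,"rx": 0,"ry": 0,"rz": 0,"fingers": -1},
    {"x": -2,"y": -1,"z": 95,"rx": 0,"ry": 0,"rz": 0,"fingers": -1},
    {"x": -2,"y": -1,"z": 95,"rx": 0,"ry": 0,"rz": 0,"fingers": -1},
    {"x": -2,"y": -1,"z": 95,"rx": 0,"ry": 0,"rz": 0,"fingers": 1},
    {"x": -2,"y": -1,"z": 95,"rx": 0,"ry": 0,"rz": 0,"fingers": 1},
    {"x": -2,"y": -1,"z": 95,"rx": 0,"ry": 0,"rz": 0,"fingers": 1},
    {"x": -2,"y": -1,"z": 95,"rx": 0,"ry": 0,"rz": 0,"fingers": 1},
    {"x": -2,"y": -1,"z": 95,"rx": 0,"ry": 0,"rz": 0,"fingers": 1}
  ],
  "force": 30
}}

```text
time_s: 3.18
tool_pos: [0.4748, -0.0061, 0.0957]
tool_rot: [180.0, -0.0, 115.0]
force: [-0.6, 0.2, 0.1]
grip_width: 0.0449
grasp_force: 0.0
```

Run:
```python
from h import *
rel((.4745,-.0043,.185,115))
```

```text
now 3.175 [ 0.4748 -0.0061  0.0957] [179.98  -0.   114.98] q [-34.1   3.5  32.8 117.6  -2.2  59.5  24.7] F [-0.57  0.19  0.08] T [-0.032 -0.028  0.016] w 0.0449 0.0
[  1.7   0.5 -89.3] [ 0. -0. -0.]
```

Call:
{"op": "drive_tool", "data": {
  "moves": [
    {"x": 1,"y": 0,"z": 0,"rx": 0,"ry": 0,"rz": 0,"fingers": 1},
    {"x": 1,"y": 0,"z": 0,"rx": 0,"ry": 0,"rz": 0,"fingers": 1},
    {"x": 1,"y": 0,"z": 0,"rx": 0,"ry": 0,"rz": 0,"fingers": 1},
    {"x": 1,"y": 0,"z": 0,"rx": 0,"ry": 0,"rz": 0,"fingers": 1},
    {"x": 1,"y": 0,"z": 0,"rx": 0,"ry": 0,"rz": 0,"fingers": 1}
  ],
  "force": 45
}}

```text
time_s: 3.8
tool_pos: [0.4741, -0.0051, 0.0955]
tool_rot: [-180.0, -0.0, 115.0]
force: [-0.4, 0.3, -0.1]
grip_width: 0.0295
grasp_force: 45.0
```

Run:
```python
from h import *
rel((.4745,-.0043,.095,115))
```

```text
now 3.8 [ 0.4741 -0.0051  0.0955] [-1.7999e+02 -1.0000e-02  1.1499e+02] q [-34.2   3.4  32.7 117.7  -2.2  59.5  24.6] F [-0.39  0.25 -0.13] T [ 0.021  0.238 -0.012] w 0.0295 45.0
[0.5 0.6 0.5] [-0. -0. -0.]
```

Call:
{"op": "drive_tool", "data": {
  "moves": [
    {"x": 0,"y": 0,"z": -50,"rx": 0,"ry": 0,"rz": 0,"fingers": 1},
    {"x": 0,"y": 0,"z": -100,"rx": 0,"ry": 0,"rz": 0,"fingers": 1},
    {"x": 0,"y": 0,"z": -100,"rx": 0,"ry": 0,"rz": 0,"fingers": 1}
  ]
}}

```text
time_s: 4.18
tool_pos: [0.4773, -0.0051, 0.1994]
tool_rot: [179.5, 0.1, 115.0]
force: [0.1, -0.1, -1.4]
grip_width: 0.0297
grasp_force: 45.0
```

Run:
```python
from h import *
rel((.4726,.2304,.19,115),(.4726,.2304,.19,240))
```

```text
now 4.175 [ 0.4773 -0.0051  0.1994] [1.7951e+02 1.1000e-01 1.1497e+02] q [-35.4  -3.5  32.  110.7   1.9  71.8  21. ] F [ 0.12 -0.12 -1.42] T [-0.019 -0.009  0.017] w 0.0297 45.0
[215.5  95.1   9.8] [ 0.008  0.002 -0.   ]
[215.5  95.1   9.8] [ 0.003  0.01  -2.182]
```

Call:
{"op": "drive_tool", "data": {
  "moves": [
    {"x": 214,"y": 98,"z": 5,"rx": 0,"ry": 0,"rz": -0.5,"fingers": 1},
    {"x": 214,"y": 98,"z": 5,"rx": 0,"ry": 0,"rz": -0.5,"fingers": 1},
    {"x": 214,"y": 98,"z": 5,"rx": 0,"ry": 0,"rz": -0.5,"fingers": 1},
    {"x": 214,"y": 98,"z": 5,"rx": 0,"ry": 0,"rz": -1.0,"fingers": 1},
    {"x": 214,"y": 98,"z": 5,"rx": 0,"ry": 0,"rz": -1.0,"fingers": 1},
    {"x": 214,"y": 98,"z": 5,"rx": 0,"ry": 0,"rz": -1.0,"fingers": 1},
    {"x": 214,"y": 98,"z": 5,"rx": 0,"ry": 0,"rz": -2.18,"fingers": 1},
    {"x": 214,"y": 98,"z": 5,"rx": 0,"ry": 0,"rz": -2.18,"fingers": 1},
    {"x": 214,"y": 98,"z": 5,"rx": 0,"ry": 0,"rz": -2.18,"fingers": 1},
    {"x": 214,"y": 98,"z": 5,"rx": 0,"ry": 0,"rz": -2.18,"fingers": 1},
    {"x": 214,"y": 98,"z": 5,"rx": 0,"ry": 0,"rz": -2.18,"fingers": 1},
    {"x": 214,"y": 98,"z": 5,"rx": 0,"ry": 0,"rz": -2.18,"fingers": 1},
    {"x": 214,"y": 98,"z": 5,"rx": 0,"ry": 0,"rz": -2.18,"fingers": 1},
    {"x": 214,"y": 98,"z": 5,"rx": 0,"ry": 0,"rz": -2.18,"fingers": 1},
    {"x": 214,"y": 98,"z": 5,"rx": 0,"ry": 0,"rz": -2.18,"fingers": 1}
  ]
}}

```text
time_s: 6.05
tool_pos: [0.4724, 0.23, 0.1897]
tool_rot: [180.0, -0.1, -120.2]
force: [-0.0, 0.5, -1.7]
grip_width: 0.0295
grasp_force: 45.0
```

Run:
```python
from h import *
rel((.4726,.2304,.15,240))
c=cam('scene')
I=cv2.cvtColor(c['image'],cv2.COLOR_RGB2BGR)
p=sensors.get_obs()['tool_pos']
P=proj(c,[p-[0,0,.0895],p-[0,0,.028],[.4726,.2304,.053]]);print(P.round(1))
x,y=P[0].astype(int)
print('crop origin',x-50,y-45)
cv2.imwrite('pics/s2.png',cv2.resize(I[y-45:y+40,x-50:x+50],None,fx=7,fy=7,interpolation=cv2.INTER_CUBIC))
```

```text
now 6.05 [0.4724 0.23   0.1897] [ 1.7998e+02 -6.0000e-02 -1.2018e+02] q [-44.7   4.5  16.7 104.5  -1.4  71.2 122.2] F [-0.04  0.55 -1.71] T [0.034 0.096 0.049] w 0.0295 45.0
[-0.5  0.1 39.7] [ 0.    -0.001 -0.003]
[[302.  205.7]
 [301.1 186.3]
 [302.6 220.1]]
crop origin 252 160
```

View pics/s2.png

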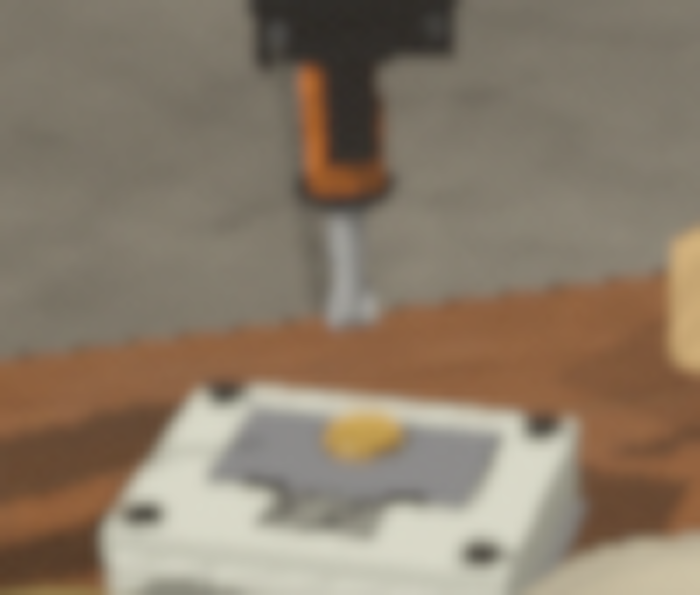

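The blade tip is at crop (352,324), which is (302.3,206.2) in the image and matches the prediction. The screw head sits directly below it at crop (363,432). I'm lowering the driver.

Call:
{"op": "drive_tool", "data": {
  "moves": [
    {"x": 0,"y": 0,"z": 20,"rx": 0,"ry": 0,"rz": 0,"fingers": 1},
    {"x": 0,"y": 0,"z": 36,"rx": 0,"ry": 0,"rz": 0,"fingers": 1},
    {"x": 0,"y": 0,"z": 42,"rx": 0,"ry": 0,"rz": 0,"fingers": 1},
    {"x": 0,"y": 0,"z": 42,"rx": 0,"ry": 0,"rz": 0,"fingers": 1},
    {"x": 0,"y": 0,"z": 44,"rx": 0,"ry": 0,"rz": 0,"fingers": 1},
    {"x": 0,"y": 0,"z": 46,"rx": 0,"ry": 0,"rz": 0,"fingers": 1},
    {"x": 0,"y": 0,"z": 48,"rx": 0,"ry": 0,"rz": 0,"fingers": 1},
    {"x": 0,"y": 0,"z": 49,"rx": 0,"ry": 0,"rz": 0,"fingers": 1},
    {"x": 0,"y": 0,"z": 49,"rx": 0,"ry": 0,"rz": 0,"fingers": 1}
  ]
}}

```text
time_s: 7.22
tool_pos: [0.4727, 0.2302, 0.1415]
tool_rot: [180.0, -0.0, -120.1]
force: [-0.1, 0.4, -1.7]
grip_width: 0.0303
grasp_force: 45.0
```

Run:
```python
from h import *
rel((.4726,.2304,.14,240))
```

```text
now 7.225 [0.4727 0.2302 0.1415] [ 180.     -0.   -120.11] q [-44.5   6.9  16.7 107.8  -2.2  65.6 122.9] F [-0.11  0.39 -1.75] T [ 0.049  0.085 -0.001] w 0.0303 45.0
[-0.1  0.2  1.5] [ 0.    -0.    -0.002]
```

Call:
{"op": "drive_tool", "data": {
  "moves": [
    {"x": 0,"y": 0,"z": 1,"rx": 0,"ry": 0,"rz": 0,"fingers": 1},
    {"x": 0,"y": 0,"z": 2,"rx": 0,"ry": 0,"rz": 0,"fingers": 1},
    {"x": 0,"y": 0,"z": 3,"rx": 0,"ry": 0,"rz": 0,"fingers": 1},
    {"x": 0,"y": 0,"z": 3,"rx": 0,"ry": 0,"rz": 0,"fingers": 1}
  ]
}}

```text
time_s: 7.72
tool_pos: [0.4727, 0.2302, 0.1385]
tool_rot: [180.0, -0.0, -120.1]
force: [-0.9, -1.1, -1.1]
grip_width: 0.0299
grasp_force: 45.0
```

Run:
```python
from h import *
rel((.4726,.2304,.14,240))
```

```text
now 7.725 [0.4727 0.2302 0.1385] [ 1.8000e+02 -1.0000e-02 -1.2011e+02] q [-44.4   7.1  16.7 108.   -2.2  65.2 123. ] F [-0.85 -1.05 -1.09] T [0.019 0.086 0.014] w 0.0299 45.0
[-0.1  0.2 -1.5] [ 0.    -0.    -0.002]
```

Call:
{"op": "drive_tool", "data": {
  "moves": [
    {"x": 0,"y": 0,"z": 0.7,"rx": 0,"ry": 0,"rz": 0,"fingers": 1},
    {"x": 0,"y": 0,"z": 1.4,"rx": 0,"ry": 0,"rz": 0,"fingers": 1},
    {"x": 0,"y": 0,"z": 1.4,"rx": 0,"ry": 0,"rz": 0,"fingers": 1}
  ]
}}

```text
time_s: 8.1
tool_pos: [0.4726, 0.2303, 0.1371]
tool_rot: [180.0, 0.0, -120.1]
force: [0.2, -0.1, -2.1]
grip_width: 0.0296
grasp_force: 45.0
```

Run:
```python
from h import *
rel((.4726,.2304,.14,240))
```

```text
now 8.1 [0.4726 0.2303 0.1371] [ 179.99    0.   -120.11] q [-44.4   7.2  16.7 108.1  -2.3  65.1 123. ] F [ 0.23 -0.08 -2.08] T [0.115 0.17  0.001] w 0.0296 45.0
[-0.1  0.1 -2.9] [ 0.     0.    -0.002]
```

Call:
{"op": "drive_tool", "data": {
  "moves": [
    {"x": 0,"y": 0,"z": 0.7,"rx": 0,"ry": 0,"rz": 0,"fingers": 1},
    {"x": 0,"y": 0,"z": 1.4,"rx": 0,"ry": 0,"rz": 0,"fingers": 1},
    {"x": 0,"y": 0,"z": 1.4,"rx": 0,"ry": 0,"rz": 0,"fingers": 1}
  ]
}}

```text
time_s: 8.48
tool_pos: [0.4724, 0.2307, 0.1358]
tool_rot: [180.0, 0.0, -120.1]
force: [-2.1, 1.4, 0.1]
grip_width: 0.03
grasp_force: 45.0
```

Run:
```python
from h import *
rel((.4726,.2304,.14,240))
```

```text
now 8.475 [0.4724 0.2307 0.1358] [ 1.7996e+02  1.0000e-02 -1.2010e+02] q [-44.4   7.2  16.7 108.2  -2.3  64.9 123. ] F [-2.13  1.37  0.15] T [ 0.479  0.53  -0.037] w 0.03 45.0
[ 0.1 -0.4 -4.2] [ 0.001  0.    -0.002]
```

The sideways force is square to the slot, so the blade is on one slot wall. I'm shifting +y of the tool and pressing on.

Call:
{"op": "drive_tool", "data": {
  "moves": [
    {"x": 0,"y": 1,"z": 0,"rx": 0,"ry": 0,"rz": 0,"fingers": 1},
    {"x": 0,"y": 1,"z": 0.8,"rx": 0,"ry": 0,"rz": 0,"fingers": 1},
    {"x": 0,"y": 1,"z": 0.8,"rx": 0,"ry": 0,"rz": 0,"fingers": 1}
  ]
}}

```text
time_s: 8.85
tool_pos: [0.4722, 0.2308, 0.1356]
tool_rot: [-180.0, 0.0, -120.1]
force: [-1.2, 0.3, 4.7]
grip_width: 0.0294
grasp_force: 45.0
```

Run:
```python
from h import *
rel((.4726,.2304,.14,240))
```

```text
now 8.85 [0.4722 0.2308 0.1356] [-1.7998e+02  5.0000e-02 -1.2012e+02] q [-44.5   7.2  16.7 108.2  -2.3  64.8 122.9] F [-1.25  0.32  4.68] T [ 0.118  0.528 -0.001] w 0.0294 45.0
[ 0.2 -0.6 -4.4] [-0.     0.001 -0.002]
```

Seated: the tip is at z about 0.046 on the slot floor, with 6 N of press. I'm pressing a bit more and starting to turn, following the thread at 2 mm/rad.

Call:
{"op": "drive_tool", "data": {
  "moves": [
    {"x": 0,"y": 0,"z": 0.5,"rx": 0,"ry": 0,"rz": 0,"fingers": 1},
    {"x": 0,"y": 0,"z": 0.5,"rx": 0,"ry": 0,"rz": 0,"fingers": 1},
    {"x": 0,"y": 0,"z": 0.5,"rx": 0,"ry": 0,"rz": 0,"fingers": 1},
    {"x": 0,"y": 0,"z": 0.7,"rx": 0,"ry": 0,"rz": 0.08,"fingers": 1},
    {"x": 0,"y": 0,"z": 0.8,"rx": 0,"ry": 0,"rz": 0.16,"fingers": 1},
    {"x": 0,"y": 0,"z": 1.0,"rx": 0,"ry": 0,"rz": 0.24,"fingers": 1},
    {"x": 0,"y": 0,"z": 1.1,"rx": 0,"ry": 0,"rz": 0.32,"fingers": 1},
    {"x": 0,"y": 0,"z": 1.3,"rx": 0,"ry": 0,"rz": 0.4,"fingers": 1}
  ]
}}

```text
time_s: 9.85
tool_pos: [0.4728, 0.2312, 0.135]
tool_rot: [-180.0, 0.2, -143.2]
force: [-1.4, 0.2, 7.7]
grip_width: 0.0296
grasp_force: 45.0
```

Run:
```python
from h import *
rel((.4726,.2304,.14,217))
```

```text
now 9.85 [0.4728 0.2312 0.135 ] [-1.7999e+02  1.5000e-01 -1.4317e+02] q [-45.9   7.2  18.2 108.3  -2.5  64.7 100.1] F [-1.36  0.17  7.65] T [0.081 0.49  0.071] w 0.0296 45.0
[ 0.7 -0.5 -5. ] [-0.     0.003 -0.003]
```

Call:
{"op": "drive_tool", "data": {
  "moves": [
    {"x": 0,"y": 0,"z": 0.3,"rx": 0,"ry": 0,"rz": 0.1,"fingers": 1},
    {"x": 0,"y": 0,"z": 0.5,"rx": 0,"ry": 0,"rz": 0.2,"fingers": 1},
    {"x": 0,"y": 0,"z": 0.7,"rx": 0,"ry": 0,"rz": 0.3,"fingers": 1},
    {"x": 0,"y": 0,"z": 0.9,"rx": 0,"ry": 0,"rz": 0.4,"fingers": 1},
    {"x": 0,"y": 0,"z": 1.1,"rx": 0,"ry": 0,"rz": 0.5,"fingers": 1},
    {"x": 0,"y": 0,"z": 1.3,"rx": 0,"ry": 0,"rz": 0.6,"fingers": 1},
    {"x": 0,"y": 0,"z": 1.5,"rx": 0,"ry": 0,"rz": 0.7,"fingers": 1},
    {"x": 0,"y": 0,"z": 1.7,"rx": 0,"ry": 0,"rz": 0.8,"fingers": 1}
  ]
}}

```text
time_s: 10.85
tool_pos: [0.4734, 0.2298, 0.1334]
tool_rot: [-180.0, 0.2, 170.9]
force: [-1.0, -2.3, 9.0]
grip_width: 0.0296
grasp_force: 45.0
```

Run:
```python
from h import *
rel((.4726,.2304,.14,171.2))
```

```text
now 10.85 [0.4734 0.2298 0.1334] [-1.8000e+02  1.7000e-01  1.7092e+02] q [-48.7   7.4  21.4 108.5  -2.9  64.5  54.7] F [-1.01 -2.28  9.03] T [-0.757  0.228  0.034] w 0.0296 45.0
[ 0.9  0.4 -6.6] [-0.     0.003 -0.005]
```

Call:
{"op": "drive_tool", "data": {
  "moves": [
    {"x": 0,"y": -0.3,"z": 0.2,"rx": 0,"ry": 0,"rz": 0.1,"fingers": 1},
    {"x": 0,"y": -0.5,"z": 0.4,"rx": 0,"ry": 0,"rz": 0.2,"fingers": 1},
    {"x": 0,"y": -0.5,"z": 0.6,"rx": 0,"ry": 0,"rz": 0.3,"fingers": 1},
    {"x": 0,"y": -0.5,"z": 0.8,"rx": 0,"ry": 0,"rz": 0.4,"fingers": 1},
    {"x": 0,"y": -0.5,"z": 1.0,"rx": 0,"ry": 0,"rz": 0.5,"fingers": 1},
    {"x": 0,"y": -0.5,"z": 1.2,"rx": 0,"ry": 0,"rz": 0.6,"fingers": 1},
    {"x": 0,"y": -0.5,"z": 1.4,"rx": 0,"ry": 0,"rz": 0.7,"fingers": 1},
    {"x": 0,"y": -0.5,"z": 1.6,"rx": 0,"ry": 0,"rz": 0.8,"fingers": 1}
  ]
}}

```text
time_s: 11.85
tool_pos: [0.4729, 0.2284, 0.1317]
tool_rot: [-180.0, 0.1, 125.1]
force: [-2.5, -4.1, 11.2]
grip_width: 0.0296
grasp_force: 45.0
```

Run:
```python
from h import *
rel((.4726,.2304,.14,125.4))
```

```text
now 11.85 [0.4729 0.2284 0.1317] [-1.8000e+02  1.4000e-01  1.2506e+02] q [-51.7   7.5  24.7 108.8  -3.3  64.4   9.3] F [-2.54 -4.1  11.22] T [-1.357  0.717  0.063] w 0.0296 45.0
[ 1.8  0.9 -8.3] [-0.     0.002 -0.006]
```

Call:
{"op": "drive_tool", "data": {
  "moves": [
    {"x": 0,"y": -0.5,"z": 0.1,"rx": 0,"ry": 0,"rz": 0.1,"fingers": 1},
    {"x": 0,"y": -1,"z": 0.3,"rx": 0,"ry": 0,"rz": 0.2,"fingers": 1},
    {"x": 0,"y": -1,"z": 0.5,"rx": 0,"ry": 0,"rz": 0.3,"fingers": 1},
    {"x": 0,"y": -1,"z": 0.7,"rx": 0,"ry": 0,"rz": 0.4,"fingers": 1},
    {"x": 0,"y": -1,"z": 0.9,"rx": 0,"ry": 0,"rz": 0.5,"fingers": 1},
    {"x": 0,"y": -1,"z": 1.1,"rx": 0,"ry": 0,"rz": 0.6,"fingers": 1},
    {"x": 0,"y": -1,"z": 1.3,"rx": 0,"ry": 0,"rz": 0.7,"fingers": 1},
    {"x": 0,"y": -1,"z": 1.5,"rx": 0,"ry": 0,"rz": 0.8,"fingers": 1}
  ]
}}

```text
time_s: 12.85
tool_pos: [0.4714, 0.2279, 0.1302]
tool_rot: [180.0, 0.1, 79.2]
force: [-4.5, -3.8, 13.6]
grip_width: 0.0299
grasp_force: 45.0
```

Run:
```python
from h import *
rel((.4726,.2304,.14,79.6))
```

```text
now 12.85 [0.4714 0.2279 0.1302] [1.7998e+02 1.2000e-01 7.9230e+01] q [-54.8   7.6  28.  109.1  -3.8  64.3 -36. ] F [-4.48 -3.77 13.57] T [-1.428  1.228  0.063] w 0.0299 45.0
[ 2.7  0.7 -9.8] [ 0.     0.002 -0.006]
```

Run:
```python
from h import *
a=cam('scene');b=cam('top')
p=sensors.get_obs()['tool_pos']
print(proj(a,[p-[0,0,.0895],p-[0,0,.028]]).round(1),proj(b,[p-[0,0,.0895]]).round(1))
f=lambda c,x,y,w,h,s: cv2.resize(cv2.cvtColor(c['image'],cv2.COLOR_RGB2BGR)[y:y+h,x:x+w],None,fx=s,fy=s,interpolation=cv2.INTER_CUBIC)
cv2.imwrite('pics/s3.png',np.hstack([f(a,275,180,56,70,7),f(b,235,185,56,70,7)]))
```

```text
[[303.7 223.7]
 [302.8 205.1]] [[264.8 212.9]]
```

View pics/s3.png

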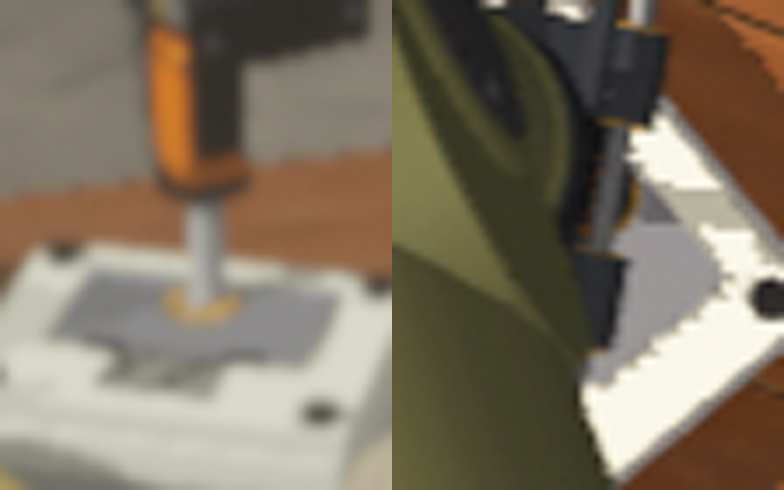

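The blade is in the slot, centred on the head at crop (203,304), and the driver is upright. I'm relieving the side force and turning on.

Call:
{"op": "drive_tool", "data": {
  "moves": [
    {"x": -0.7,"y": -0.6,"z": 0.0,"rx": 0,"ry": 0,"rz": 0.1,"fingers": 1},
    {"x": -1.4,"y": -1.2,"z": 0.1,"rx": 0,"ry": 0,"rz": 0.2,"fingers": 1},
    {"x": -1.4,"y": -1.2,"z": 0.3,"rx": 0,"ry": 0,"rz": 0.3,"fingers": 1},
    {"x": -1.4,"y": -1.2,"z": 0.5,"rx": 0,"ry": 0,"rz": 0.4,"fingers": 1},
    {"x": -1.4,"y": -1.2,"z": 0.7,"rx": 0,"ry": 0,"rz": 0.5,"fingers": 1},
    {"x": -1.4,"y": -1.2,"z": 0.9,"rx": 0,"ry": 0,"rz": 0.6,"fingers": 1}
  ]
}}

```text
time_s: 13.7
tool_pos: [0.4718, 0.2285, 0.1326]
tool_rot: [179.9, -0.2, 45.0]
force: [-5.3, -4.5, 29.7]
grip_width: 0.0296
grasp_force: 45.0
```

Run:
```python
from h import *
rel((.4726,.2304,.14,45.2))
```

```text
now 13.7 [0.4718 0.2285 0.1326] [179.91  -0.22  44.96] q [-57.2   7.4  30.6 109.2  -4.2  64.3 -70. ] F [-5.32 -4.53 29.72] T [-1.588  2.012  0.493] w 0.0296 45.0
[ 1.9 -0.8 -7.4] [ 0.002 -0.004 -0.004]
```

The torque jumped at tip z about 0.041, which is exactly the flush height. So the screw is home against its stop and the blade rode up the slot walls. I'm lifting straight off and checking the screw.

Call:
{"op": "drive_tool", "data": {
  "moves": [
    {"x": -1.4,"y": -1.2,"z": -10,"rx": 0,"ry": 0,"rz": 0.6,"fingers": 1},
    {"x": -1.4,"y": -1.2,"z": -40,"rx": 0,"ry": 0,"rz": 0.6,"fingers": 1},
    {"x": -1.4,"y": -1.2,"z": -70,"rx": 0,"ry": 0,"rz": 0.6,"fingers": 1},
    {"x": -1.4,"y": -1.2,"z": -70,"rx": 0,"ry": 0,"rz": 0.6,"fingers": 1},
    {"x": -1.4,"y": -1.2,"z": -70,"rx": 0,"ry": 0,"rz": 0.6,"fingers": 1}
  ]
}}

```text
time_s: 14.32
tool_pos: [0.4671, 0.2279, 0.1966]
tool_rot: [179.9, 0.1, 10.8]
force: [-0.1, 0.5, -1.8]
grip_width: 0.0298
grasp_force: 45.0
```

Run:
```python
from h import *
rel((.4745,-.0045,.195,115))
a=cam('scene')
p=sensors.get_obs()['tool_pos']
P=proj(a,[p-[0,0,.0895],p-[0,0,.028]]);print(P.round(1))
x,y=P[0].astype(int)-[45,45]; print('org',x,y)
cv2.imwrite('pics/s4.png',cv2.resize(cv2.cvtColor(a['image'],cv2.COLOR_RGB2BGR)[y:y+85,x:x+90],None,fx=7,fy=7,interpolation=cv2.INTER_CUBIC))
```

```text
now 14.325 [0.4671 0.2279 0.1966] [1.7994e+02 8.0000e-02 1.0810e+01] q [ -60.2    3.5   32.7  105.2   -2.    72.  -106.1] F [-0.06  0.46 -1.76] T [-0.062  0.192  0.011] w 0.0298 45.0
[-36.3 229.6   1.9] [-1.000e-03  2.000e-03 -1.818e+00]
[[303.7 204.2]
 [302.9 184.6]]
org 258 159
```

View pics/s4.png

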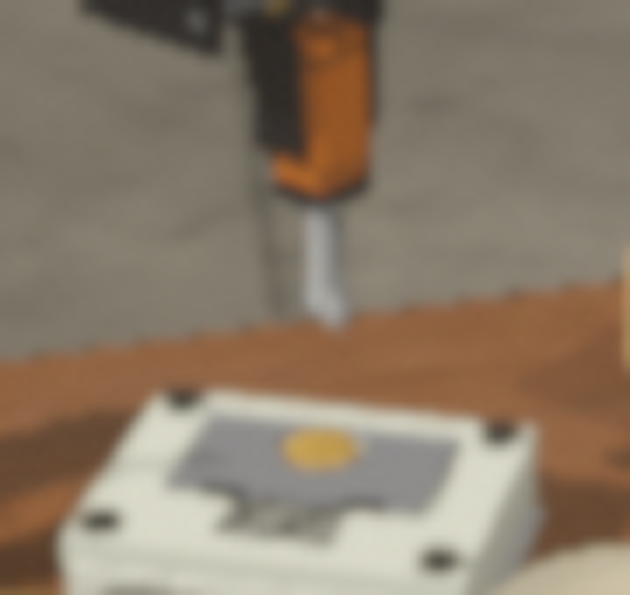

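The head now lies flush with the hatch at crop (320,447). The driver is held straight, with its tip at (327,322). Next I go back to the stand.

Call:
{"op": "drive_tool", "data": {
  "moves": [
    {"x": -36,"y": 229,"z": 0,"rx": 0,"ry": 0,"rz": -1.818,"fingers": 1},
    {"x": -36,"y": 229,"z": 0,"rx": 0,"ry": 0,"rz": -1.818,"fingers": 1},
    {"x": -36,"y": 229,"z": 0,"rx": 0,"ry": 0,"rz": -1.818,"fingers": 1},
    {"x": -36,"y": 229,"z": 0,"rx": 0,"ry": 0,"rz": -1.818,"fingers": 1},
    {"x": -36,"y": 229,"z": 0,"rx": 0,"ry": 0,"rz": -1.818,"fingers": 1},
    {"x": -36,"y": 229,"z": 0,"rx": 0,"ry": 0,"rz": -1.818,"fingers": 1},
    {"x": -36,"y": 229,"z": 0,"rx": 0,"ry": 0,"rz": -1.818,"fingers": 1},
    {"x": -36,"y": 229,"z": 0,"rx": 0,"ry": 0,"rz": -1.818,"fingers": 1},
    {"x": -36,"y": 229,"z": 0,"rx": 0,"ry": 0,"rz": -1.818,"fingers": 1},
    {"x": -36,"y": 229,"z": 0,"rx": 0,"ry": 0,"rz": -1.818,"fingers": 1},
    {"x": -36,"y": 229,"z": 0,"rx": 0,"ry": 0,"rz": -1.818,"fingers": 1},
    {"x": -36,"y": 229,"z": 0,"rx": 0,"ry": 0,"rz": -1.818,"fingers": 1},
    {"x": -36,"y": 229,"z": 0,"rx": 0,"ry": 0,"rz": -1.818,"fingers": 1}
  ]
}}

```text
time_s: 16.0
tool_pos: [0.4747, -0.0034, 0.1977]
tool_rot: [-180.0, 0.0, 114.8]
force: [0.1, 0.4, -1.6]
grip_width: 0.0295
grasp_force: 45.0
```

Run:
```python
from h import *
a=cam('scene')
rel((.4745,-.0045,.15,115),(.4745,-.0045,.0955,115))
p=sensors.get_obs()['tool_pos']
P=proj(a,[p-[0,0,.0895],p-[0,0,.028],[.4744,-.0042,.066]]);print(P.round(1))
x,y=P[0].astype(int)-[45,40]; print('org',x,y)
cv2.imwrite('pics/s5.png',cv2.resize(cv2.cvtColor(a['image'],cv2.COLOR_RGB2BGR)[y:y+80,x:x+90],None,fx=7,fy=7,interpolation=cv2.INTER_CUBIC))
```

```text
now 16.05 [ 0.4747 -0.0034  0.1978] [-179.99    0.    114.81] q [-52.9  -5.   48.4 111.1   3.9  72.3  19. ] F [ 0.63  0.25 -1.15] T [-0.054  0.062  0.025] w 0.0299 45.0
[-0.9 -0.7 47.8] [-0.     0.    -0.003]
[ -0.9  -0.7 102.3] [-0.     0.    -0.003]
[[362.6 181.5]
 [363.  163.4]
 [362.6 193.5]]
org 317 141
```

View pics/s5.png

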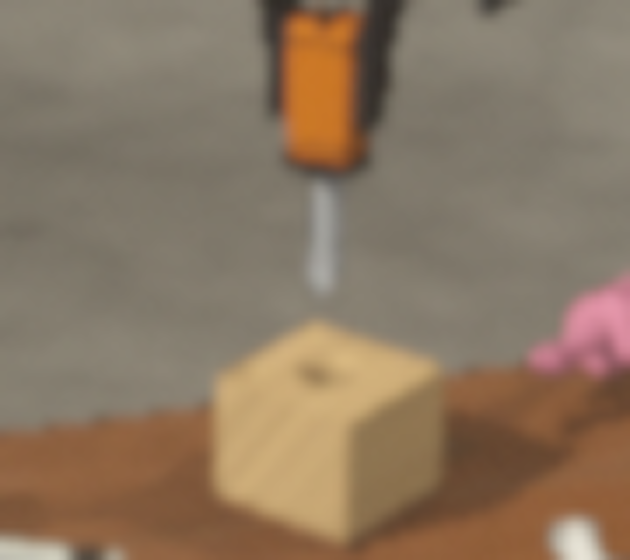

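The tip at crop (322,292) is lined up over the hole at (322,372). The pink and white look-alikes now seem to lie tipped to the right at (590,330) and (575,530), so I'll check the bystanders numerically. Now inserting.

Call:
{"op": "drive_tool", "data": {
  "moves": [
    {"x": -1,"y": -0.7,"z": 20,"rx": 0,"ry": 0,"rz": 0,"fingers": 1},
    {"x": -1,"y": -0.7,"z": 35,"rx": 0,"ry": 0,"rz": 0,"fingers": 1},
    {"x": -1,"y": -0.7,"z": 45,"rx": 0,"ry": 0,"rz": 0,"fingers": 1},
    {"x": -1,"y": -0.7,"z": 55,"rx": 0,"ry": 0,"rz": 0,"fingers": 1},
    {"x": -1,"y": -0.7,"z": 65,"rx": 0,"ry": 0,"rz": 0,"fingers": 1},
    {"x": -1,"y": -0.7,"z": 75,"rx": 0,"ry": 0,"rz": 0,"fingers": 1},
    {"x": -1,"y": -0.7,"z": 85,"rx": 0,"ry": 0,"rz": 0,"fingers": 1},
    {"x": -1,"y": -0.7,"z": 92,"rx": 0,"ry": 0,"rz": 0,"fingers": 1},
    {"x": -1,"y": -0.7,"z": 95,"rx": 0,"ry": 0,"rz": 0,"fingers": 1},
    {"x": -1,"y": -0.7,"z": 98,"rx": 0,"ry": 0,"rz": 0,"fingers": 1},
    {"x": -1,"y": -0.7,"z": 98,"rx": 0,"ry": 0,"rz": 0,"fingers": 1}
  ]
}}

```text
time_s: 17.42
tool_pos: [0.4746, -0.0045, 0.0999]
tool_rot: [180.0, 0.0, 114.9]
force: [0.3, -0.2, -2.0]
grip_width: 0.0297
grasp_force: 45.0
```

Run:
```python
from h import *
b=cam('top')
rel((.4745,-.0045,.0955,115))
old=cv2.imread('pics/t0.png');I=cv2.cvtColor(b['image'],cv2.COLOR_RGB2BGR)
for n,(u,v) in dict(honey=(208,152),shaker=(454,253),spice=(180,180),pink=(405,208),white=(377,254)).items():
    T=old[v-10:v+10,u-10:u+10]; r=cv2.matchTemplate(I[v-25:v+25,u-25:u+25],T,cv2.TM_CCOEFF_NORMED);m=cv2.minMaxLoc(r);print(n,round(m[1],2),m[3][0]-15,m[3][1]-15)
```

```text
now 17.475 [ 0.4747 -0.0045  0.1001] [179.98  -0.   114.86] q [-51.6   3.5  50.9 117.8  -3.1  60.   25.7] F [ 0.02 -0.23 -0.85] T [-0.091  0.017 -0.02 ] w 0.0298 45.0
[ 0.1 -0.2  4.6] [ 0.    -0.    -0.002]
honey 0.98 0 0
shaker 0.98 0 0
spice 0.99 0 0
pink 0.52 -11 -15
white 0.44 -2 -15
```

Bystanders haven't moved (the two look-alikes may be hidden by the arm). I'm lowering until the guard touches.

Call:
{"op": "drive_tool", "data": {
  "moves": [
    {"x": 0,"y": 0,"z": 2,"rx": 0,"ry": 0,"rz": 0,"fingers": 1},
    {"x": 0,"y": 0,"z": 3,"rx": 0,"ry": 0,"rz": 0,"fingers": 1},
    {"x": 0,"y": 0,"z": 4,"rx": 0,"ry": 0,"rz": 0,"fingers": 1},
    {"x": 0,"y": 0,"z": 4.5,"rx": 0,"ry": 0,"rz": 0,"fingers": 1},
    {"x": 0,"y": 0,"z": 4.5,"rx": 0,"ry": 0,"rz": 0,"fingers": 1}
  ]
}}

```text
time_s: 18.1
tool_pos: [0.4747, -0.0045, 0.0955]
tool_rot: [180.0, 0.0, 114.9]
force: [-0.7, 0.0, 0.1]
grip_width: 0.0298
grasp_force: 45.0
```

Run:
```python
from h import *
rel((.4745,-.0045,.0955,115))
```

```text
now 18.1 [ 0.4747 -0.0045  0.0955] [179.99   0.   114.87] q [-51.4   4.   50.9 118.   -3.6  59.5  26.1] F [-0.68  0.04  0.08] T [-0.135 -0.027  0.005] w 0.0298 45.0
[ 0.1 -0.1 -0. ] [ 0.     0.    -0.002]
```

Call:
{"op": "drive_tool", "data": {
  "moves": [
    {"x": 0,"y": 0,"z": 0.3,"rx": 0,"ry": 0,"rz": 0,"fingers": 1},
    {"x": 0,"y": 0,"z": 0.3,"rx": 0,"ry": 0,"rz": 0,"fingers": -1},
    {"x": 0,"y": 0,"z": 0.3,"rx": 0,"ry": 0,"rz": 0,"fingers": -1},
    {"x": 0,"y": 0,"z": 0.3,"rx": 0,"ry": 0,"rz": 0,"fingers": -1},
    {"x": 0,"y": 0,"z": 0.3,"rx": 0,"ry": 0,"rz": 0,"fingers": -1},
    {"x": 0,"y": 0,"z": 0.3,"rx": 0,"ry": 0,"rz": 0,"fingers": -1},
    {"x": 0,"y": 0,"z": 0.3,"rx": 0,"ry": 0,"rz": 0,"fingers": -1},
    {"x": 0,"y": 0,"z": -20,"rx": 0,"ry": 0,"rz": 0,"fingers": -1},
    {"x": 0,"y": 0,"z": -60,"rx": 0,"ry": 0,"rz": 0,"fingers": -1},
    {"x": 0,"y": 0,"z": -100,"rx": 0,"ry": 0,"rz": 0,"fingers": -1},
    {"x": 0,"y": 0,"z": -140,"rx": 0,"ry": 0,"rz": 0,"fingers": -1},
    {"x": 0,"y": 0,"z": -140,"rx": 0,"ry": 0,"rz": 0,"fingers": -1},
    {"x": 0,"y": 0,"z": -140,"rx": 0,"ry": 0,"rz": 0,"fingers": -1}
  ]
}}

```text
time_s: 19.73
tool_pos: [0.4742, -0.0045, 0.2348]
tool_rot: [-180.0, -0.0, 114.9]
force: [-0.4, -0.1, -0.6]
grip_width: 0.0872
grasp_force: 0.0
```

Run:
```python
from h import *
a=cam('scene','s6.png')
rel((.4745,-.0045,.2,115))
I=cv2.cvtColor(a['image'],cv2.COLOR_RGB2BGR)
cv2.imwrite('pics/s6.png',cv2.resize(I[130:270,260:460],None,fx=4,fy=4,interpolation=cv2.INTER_CUBIC))
```

```text
now 19.775 [ 0.4739 -0.0046  0.2343] [-1.7990e+02 -2.0000e-02  1.1487e+02] q [-54.   -7.2  48.2 108.1   5.5  76.9  17.6] F [0.09 0.28 0.12] T [-0.101  0.056 -0.012] w 0.087 0.0
[-0.2  0.6 34.3] [-0.002 -0.    -0.002]
```

View pics/s6.png

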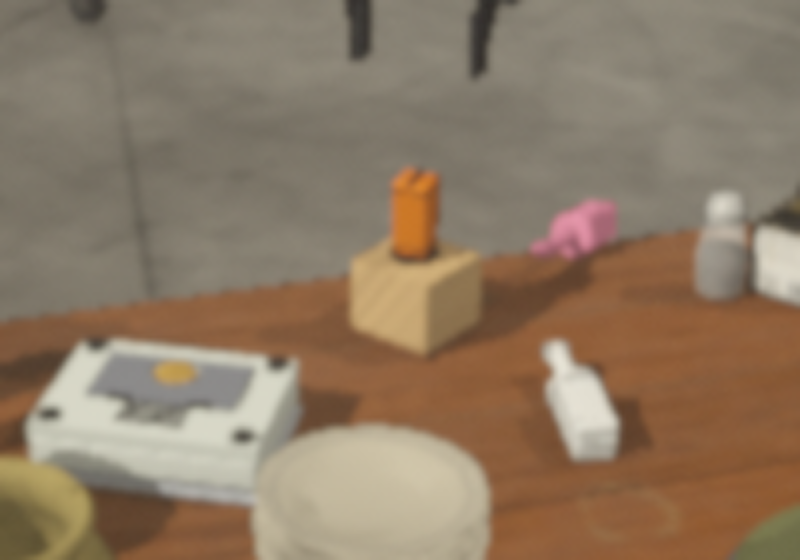

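The driver stands upright on its guard in the stand at crop (415,215). The screw is flush at (175,372), the shaker stands at (722,245), and the gripper is clear. The two look-alikes have toppled but lie on the table and touch nothing in the job.

```bash
python3 -c "
from h import *
print(workorder.sign_off())"
```

```text
the job is handed in; nothing more can be done
None
```

I handed the job in: the screw is flush with the hatch and the screwdriver is back upright in its stand, released. The jars and shaker did not move, but at some point in the run the pink and white look-alikes toppled onto the table, cause not seen, despite the instruction to leave them alone.

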